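Open the large latched sample case

ROBOT

A 6-joint arm with a two-finger parallel gripper is mounted at the origin on a cart in front of the work surface, level with it; the furniture and walls round the work are solid. World frame = base frame: x ahead of the robot, y to its left, z up, the work surface at z = 0. Lengths are in m, angles in rad, forces in N, time in s.
With the tool pointing down it reaches from about 0.3 to 0.775 m from the base axis. Payload 14.6 kg.
Tool frame: the origin (TCP) lies at the very end of the fingers, on their centre line; the grasp point (between the pads) lies 19 mm behind it; y points along the fingers, z is the direction in which the jaws open and shut, and the axes are right-handed (so a half turn about y gives the same grasp; the last joint's range is limited). The gripper opens to 94 mm and grips with 3 to 60 N. Pads are 16 mm wide; open, the fingers measure 119 mm over their backs; the gripper's body (75 mm by 177 mm) begins 78 mm behind the grasp point.
Start: joints at [-1.313, 0.3, 1.521, -0, 1.321, -0.067], TCP at [0.176, -0.521, 0.182] pointing down, gripper open.
Joint ranges: [-3.03, 3.03], [-0.79, 2.21], [0.23, 2.52], [-1.04, 4.18], [0, 3.07], [-2.55, 2.55]. Speed limits (rad/s): [2.22, 2.22, 2.57, 3.14, 3.14, 3.14].

INTERFACE

Orientations are given as [roll, pitch, yaw] about the fixed x, y, z axes, in that order (R = Rz(yaw) Ry(pitch) Rx(roll)).
In Python, from station import get_obs, camera, job gives the robot as it stands.
- The arm moves only by the tool step_arm, never from a script. Its argument "targets" is a list of rows, each a list of 6 numbers: the shift along the tool's x, y, z in mm, then the turn, a rotation vector about the tool's x, y, z in degrees. In form: [[dx, dy, dz, rx, ry, rz], ...]. A call has 1 to 12 rows; each row shifts and turns the commanded pose from where the row before left it, along the tool's axes as they then stand; what a row does not reach is not made up. A row lasts 1/8 s, in which the tool goes at most 62.5 mm and 10.7 degrees, less where a joint would pass 70% of its speed; a pose out of reach is approached as far as the arm can. A call is refused whole if a number of a shift passes 62.5 or a number of a turn 10.7, either way. A call with a gripper value outside its range is refused whole. "gripper" is the opening, from -1 (shut) to 1 (fully open), set as the call begins (left out, the last holds). The fingers move at their own pace and stop on an object; "squeeze" is the grip in N (left out, the last holds). Time passes only in rows, so rows that do not move let the fingers close. It gives the time, the measured TCP pose, the force and the opening at its end, in the units of the state.
- get_obs(): the state, without advancing time (a new reading comes with each control period).
- camera(name): name is "side" or "top" or "wrist"; returns a dict with "pixels" (384x512x3 uint8, red, green, blue), "intrinsics" (3x3 intrinsics, pixels), "R" (3x3) and "t" (3): a world point X has camera coordinates R X + t; the wrist camera has in their place "tool_from_camera" (4x4, takes a point from camera to tool coordinates, whose origin is the TCP and whose axes are the tool frame's). Camera axes: x right, y down, z forward; pixel columns grow to the right and rows downward; lengths in m; the calibration is good to about 2 mm. A picture is of the moment at which its call begins: read the wrist's pose just before it. There is no depth.
- job.hand_in(): hands the job in, once; it reports no verdict.
The state is a dict: "time_s": time; "qpos": joint angles; "joint_vel": joint speeds; "tau": joint torques, N m; "ee_pos": TCP position; "eef_rot": TCP orientation; "force": force on the tool from outside, world axes, zero at the start; "moment": the same for the moment, N m; "grip_width": finger opening in m.
Only numpy, scipy, OpenCV 4.12 (cv2) and the standard library are available. Lean on these libraries where they do the work, as an engineer would, in place of code of your own. Each camera call takes 0.05 s, during which the arm holds its last target.

TASK

Open the larger of the two grey sample cases: pull up the steel paddle handle recessed in its lid to trip the latch, and with the same pull raise the lid to about 60 degrees, where it stays by itself. Let go so that the paddle springs back into its dish, and leave the smaller case shut.

Things in the scene. Friction and masses are not known exactly. Their poses are not given: they have to be found in the camera images.
- large_case: The larger grey case, screwed down: 240 mm wide (y), 170 deep (x), 99 high with its lid. Origin: centre of its underside, on the worktop; x points to its back, y to its left, z up. The lid hinge runs along y at x = 83 mm, z = 85 mm. The smaller case is alike but 180 wide, 76 high; either may stand left or right. The paddle dish in the lid's top: 116 wide (y), from x = -69 to +3 mm, floor at z = 59 mm.
- large_paddle_grip (a point): Grip point of the larger case's flat steel paddle (40 mm wide in y, 50 long in x, 9 thick): mid width and thickness, 12 mm behind its free front edge; shut, it lies at case x = -47, y = 0, z = 91 mm. Axes as the case's while shut; they turn with the paddle. Free beside the paddle: 38 mm each side. Its pin runs along y, 38 mm behind this point (+x). Pinched by its sides from above it turns between the fingers.
- large_paddle (a joint): Angle of the larger case's paddle from the lid, rad: 0 lying flat in its dish, grows as its front edge is pulled up, stop at 0.55. The latch is free from about 0.3. About 2 to 4 N at the grip point pull it up; let go, it springs back to 0.
- large_lid (a joint): Angle of the larger case's lid, rad: 0 shut and latched, grows as the front edge rises about the hinge along the back, stop at 1.25. Unlatched, a pull of about 5 to 10 N at the paddle raises it; its friction hinge holds it at whatever angle it is left.
- small_lid (a joint): Angle of the smaller case's lid, rad: 0 shut and latched; leave it so.

How it is judged:
By the outcome, as a careful person would: the job done as asked, in the order asked, and still so for the second after the job is handed in, with the robot touching nothing.
It also fails if it takes over 38 s, if anything falls off the work surface, if the arm or the gripper's body presses on something with over 40 N, if the wrist force passes 120 N, or if a joint passes its speed limit or range.

## Working session

There is one attempt and no reset: what is moved stays moved. The work goes in short steps, Python scripts to look and compute and a tool call to move; the robot and the scene stay as the last step left them, time stands still between calls to the robot, and variables do not carry over. Pictures are saved under pics/ and viewed, and the job is handed in when it is done.

Besides the shell and the picture viewer there is one more tool, called after "Emit:" as a command line: name --pt "numbers of a row" for each row, then --argument value for the rest. step_arm: Moves the arm, as the interface text tells. Its arguments: {"type":"object","properties":{"targets":{"type":"array","items":{"type":"array","items":{"type":"number"}}},"gripper":{"type":"number"},"squeeze":{"type":"number"}},"required":["targets"]}

```bash
mkdir -p pics; ls; python3 - <<'E'
from station import get_obs,camera
import cv2,numpy as np
o=get_obs()
print({k:np.round(v,3).tolist() for k,v in o.items()})
for n in("top","side"):
    c=camera(n);cv2.imwrite(f"pics/{n}0.png",c["pixels"][:,:,::-1])
    print(n,c["intrinsics"].tolist(),np.round(c["R"],4).tolist(),np.round(c["t"],4).tolist())
c=camera("wrist");print(c["intrinsics"].tolist(),np.round(c["tool_from_camera"],4).tolist())
E
```

```text
pics
{'time_s': 0.0, 'qpos': [-1.313, 0.3, 1.522, 0.0, 1.321, -0.067], 'joint_vel': [0.0, -0.001, 0.001, -0.001, 0.001, 0.0], 'tau': [0.003, -53.181, -35.274, 0.071, 0.024, -0.0], 'ee_pos': [0.175, -0.521, 0.182], 'eef_rot': [-1.572, 0.0, -2.817], 'force': [-0.613, 0.449, -0.105], 'moment': [0.031, -0.0, 0.036], 'grip_width': 0.094}
top [[438.18059132731685, 0.0, 248.12037108010034], [0.0, 438.18059132731685, 188.36947665008813], [0.0, 0.0, 1.0]] [[0.0219, -0.9997, 0.0141], [-0.9968, -0.023, -0.0759], [0.0762, -0.0124, -0.997]] [-0.0667, 0.5462, 1.246]
side [[436.21530474890284, 0.0, 250.88011624694403], [0.0, 436.21530474890284, 188.27354521985592], [0.0, 0.0, 1.0]] [[-0.8795, -0.4759, 0.01], [-0.2742, 0.4894, -0.8278], [0.389, -0.7308, -0.5609]] [0.4542, 0.2429, 0.9255]
[[335.5576115879791, 0.0, 257.122801359822], [0.0, 335.5576115879791, 190.37187661909064], [0.0, 0.0, 1.0]] [[0.0007, 0.9722, 0.234, -0.068], [-0.0004, -0.234, 0.9722, -0.2015], [1.0, -0.0008, 0.0003, -0.0004], [0.0, 0.0, 0.0, 1.0]]
```

View pics/top0.png

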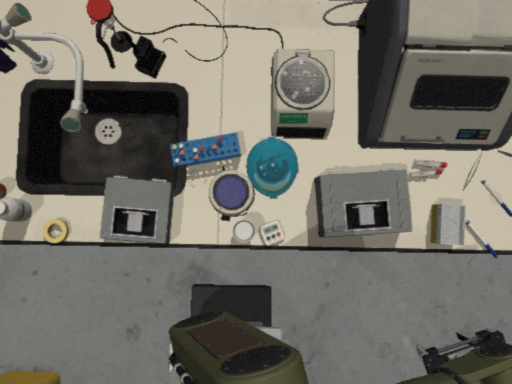

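View pics/side0.png

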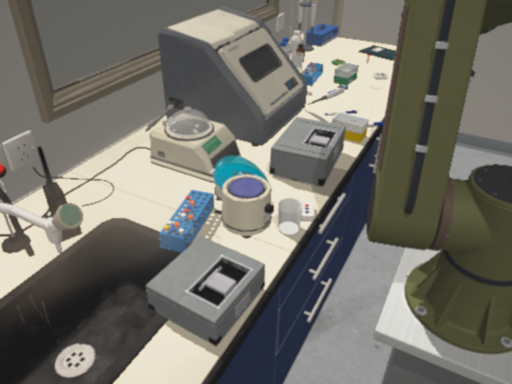

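The top view shows the larger case on the right (cols 316–411, rows 170–237), with its paddle near (366,215). The smaller case is on the left, around (137,210). I'll enlarge the larger one next.

```bash
python3 - <<'E'
import cv2
a=cv2.imread("pics/top0.png")[160:250,305:425]
cv2.imwrite("pics/topc.png",cv2.resize(a,None,fx=6,fy=6,interpolation=cv2.INTER_CUBIC))
a=cv2.imread("pics/side0.png")[105:195,260:360]
cv2.imwrite("pics/sidec.png",cv2.resize(a,None,fx=6,fy=6,interpolation=cv2.INTER_CUBIC))
E
```

```text
(no output)
```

View pics/topc.png

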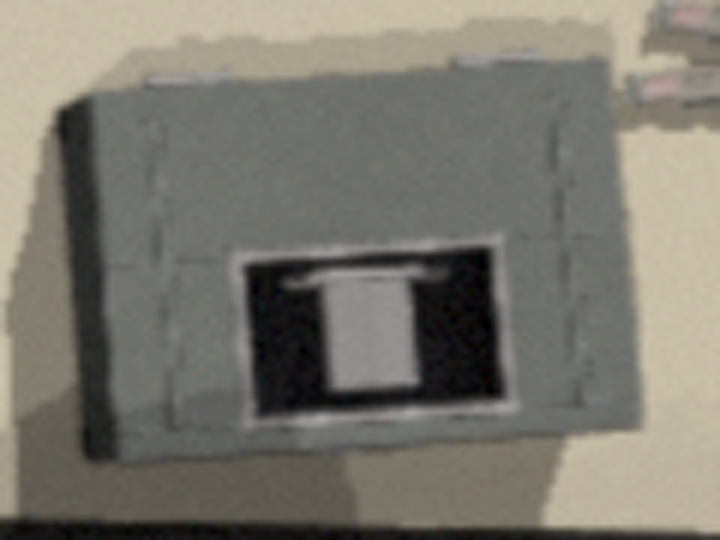

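View pics/sidec.png

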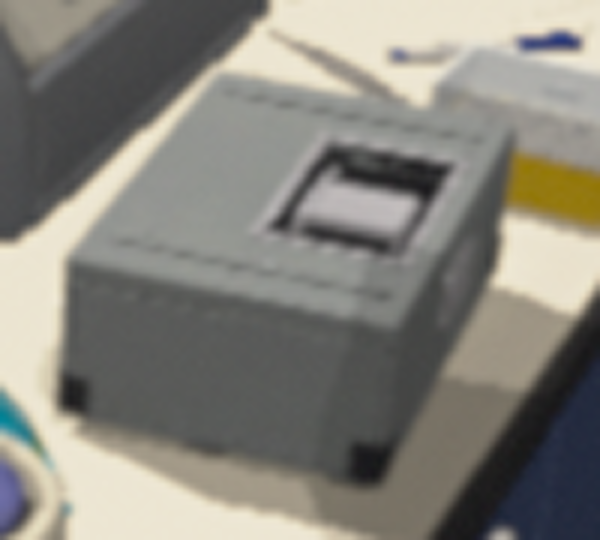

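The crop shows the lid-top corners at (95,95), (606,60), (642,428) and (118,460). The paddle's free edge runs from (330,390) to (420,384). I'll fit the pose to these and check it with the side view.

```bash
cat > h.py <<'E'
import numpy as np,cv2
from scipy.optimize import least_squares
from scipy.spatial.transform import Rotation as Ro
def proj(c,X):
    p=np.asarray(X)@c["R"].T+c["t"];q=p@c["intrinsics"].T;return q[:,:2]/q[:,2:]
def case2w(p,X):
    X=np.asarray(X,float);c,s=np.cos(p[2]),np.sin(p[2])
    return np.c_[p[0]+c*X[:,0]-s*X[:,1],p[1]+s*X[:,0]+c*X[:,1],X[:,2]]
E
python3 - <<'E'
from h import *
from station import camera
ct=camera("top");cs=camera("side")
t=lambda a,o:(np.array(a,float)+.5)/6-.5+o
# lid corners BL BR FR FL ; case y left
M=np.array([[85,120,99],[85,-120,99],[-85,-120,99],[-85,120,99],[3,58,99],[3,-58,99],[-69,-58,99],[-69,58,99],[-59,20,91+4.5],[-59,-20,95.5]])/1e3
T=t([[95,95],[606,60],[642,428],[118,460],[240,255],[503,238],[515,408],[252,420],[330,390],[420,384]],[305,160])
S=t([[222,75],[512,128],[398,325],[72,260]],[260,105])
Ms=np.array([[85,-120,99],[-85,-120,99],[-85,120,99],[85,120,99]])/1e3
ft=lambda p:(proj(ct,case2w(p,M))-T).ravel()
fs=lambda p:(proj(cs,case2w(p,Ms))-S).ravel()
for n,f in(("top",ft),("side",fs),("both",lambda p:np.r_[ft(p),fs(p)])):
    r=least_squares(f,[.5,-.2,0],loss="soft_l1");print(n,np.round(r.x,4),np.round(f(r.x).reshape(-1,2),1).tolist())
    print("grip",case2w(r.x,[[-.047,0,.091]]).round(4), "hinge",case2w(r.x,[[.083,0,.085]]).round(4))
E
```

```text
top [ 0.5103 -0.3744  0.0825] [[-0.7, -1.3], [1.4, -0.6], [0.9, 0.3], [0.1, 0.4], [0.1, 0.6], [-1.4, 0.9], [-1.2, -0.9], [0.1, -0.3], [0.4, 0.1], [0.1, 0.3]]
grip [[ 0.4635 -0.3783  0.091 ]] hinge [[ 0.5931 -0.3676  0.085 ]]
side [ 0.5117 -0.3701  0.0891] [[-0.6, -1.0], [1.3, -0.5], [0.7, 1.1], [-1.6, -0.2]]
grip [[ 0.4649 -0.3742  0.091 ]] hinge [[ 0.5944 -0.3627  0.085 ]]
both [ 0.5107 -0.3739  0.0863] [[-1.0, -1.3], [1.1, -0.9], [0.8, -0.0], [0.0, 0.4], [-0.1, 0.6], [-1.6, 0.7], [-1.2, -1.1], [0.0, -0.3], [0.3, 0.0], [-0.0, 0.1], [0.2, -1.4], [2.1, -0.9], [1.4, 0.6], [-0.8, -0.7]]
grip [[ 0.4638 -0.378   0.091 ]] hinge [[ 0.5933 -0.3668  0.085 ]]
```

The pose fits well: residuals are under about 2 px, and top and side agree to within about 4 mm. The grip point is near (0.464, -0.378, 0.091) with yaw 0.086. I'll move above it with the jaws partly open.

Emit:
step_arm --pt "0 0 0 0 6.85 0" --pt "0 0 0 0 6.85 0" --pt "-37.4 0 -14.7 0 0 0" --pt "-37.4 0 -14.7 0 0 0" --pt "-37.4 0 -14.7 0 0 0" --pt "-37.4 0 -14.7 0 0 0" --pt "-37.4 0 -14.7 0 0 0" --pt "-37.4 0 -14.7 0 0 0" --pt "-37.4 0 -14.7 0 0 0" --pt "-37.4 0 -14.7 0 0 0" --pt "0 0 0 0 0 0" --pt "0 0 0 0 0 0" --gripper 0.4

```text
time_s: 1.75
ee_pos: [0.4631, -0.3786, 0.1821]
eef_rot: [-1.571, -0.001, -3.056]
force: [-0.4, 1.1, -0.4]
grip_width: 0.0661
```

```bash
python3 - <<'E'
from station import get_obs,camera
import cv2,numpy as np
o=get_obs()
print({k:np.round(v,3).tolist() for k,v in o.items()})
c=camera("wrist");cv2.imwrite("pics/w1.png",c["pixels"][:,:,::-1])
E
```

```text
{'time_s': 1.75, 'qpos': [-0.747, 0.408, 1.376, -0.0, 1.358, 0.739], 'joint_vel': [-0.019, -0.007, 0.004, 0.001, -0.0, -0.0], 'tau': [1.435, -59.371, -36.03, 0.111, -0.039, 0.041], 'ee_pos': [0.463, -0.379, 0.182], 'eef_rot': [-1.571, -0.001, -3.056], 'force': [-0.385, 1.072, -0.417], 'moment': [0.033, 0.026, -0.018], 'grip_width': 0.066}
```

View pics/w1.png

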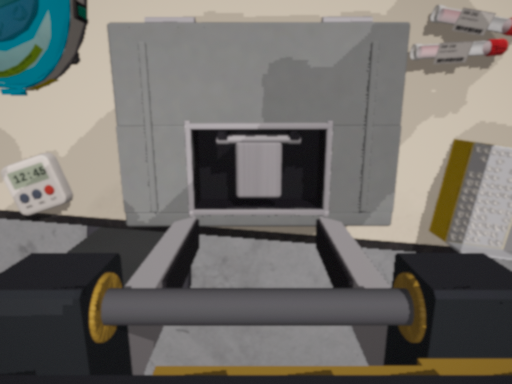

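The wrist view shows the dish at cols 189–332, rows 124–213, and the paddle at cols 236–282 with its front edge at row 197. The lid corners are at (109,25), (410,23), (393,224) and (125,226). I'll refine the pose from these.

```bash
python3 - <<'E'
from h import *
from station import camera,get_obs
o=get_obs();c=camera("wrist")
A=c["tool_from_camera"];R=Ro.from_euler("xyz",o["eef_rot"]).as_matrix()
Rw=R@A[:3,:3];tw=R@A[:3,3]+o["ee_pos"];c["R"]=Rw.T;c["t"]=-Rw.T@tw
M=np.array([[85,120,99],[85,-120,99],[-85,-120,99],[-85,120,99],[3,58,99],[3,-58,99],[-69,-58,99],[-69,58,99],[-59,20,95.5],[-59,-20,95.5]])/1e3
T=np.array([[109,25],[410,23],[393,224],[125,226],[190,126],[330,126],[327,211],[191,211],[237,197],[281,197]],float)
f=lambda p:(proj(c,case2w(p,M))-T).ravel()
r=least_squares(f,[.5,-.37,.08],loss="soft_l1");print(np.round(r.x,4),np.round(f(r.x).reshape(-1,2),1).tolist())
g=case2w(r.x,[[-.047,0,.091]])[0];print(g,case2w(r.x,[[.083,0,.085]]),"tool shift",R.T@(g-o["ee_pos"]))
E
```

```text
[ 0.5136 -0.3761  0.0832] [[-3.5, -5.3], [4.0, -2.9], [0.0, 2.9], [0.3, 0.6], [0.0, 0.9], [-1.1, 1.1], [-2.2, -1.3], [2.7, -1.4], [-0.2, 0.7], [0.8, 0.7]]
[ 0.46673766 -0.38005223  0.091     ] [[ 0.59628755 -0.36924358  0.085     ]] tool shift [-0.00379563  0.09131924  0.00147801]
```

The wrist fit agrees to about 3 mm. I'll shift 2.5 mm forward and descend so the TCP ends at z ≈ 0.072.

Emit:
step_arm --pt "-2.5 0 1 0 0 0" --pt "0 15 0 0 0 0" --pt "0 15 0 0 0 0" --pt "0 15 0 0 0 0" --pt "0 15 0 0 0 0" --pt "0 15 0 0 0 0" --pt "0 15 0 0 0 0" --pt "0 10 0 0 0 0" --pt "0 10 0 0 0 0" --pt "0 0 0 0 0 0" --pt "0 0 0 0 0 0"

```text
time_s: 3.22
ee_pos: [0.4663, -0.3794, 0.0728]
eef_rot: [-1.57, 0.001, -3.056]
force: [-0.1, 0.5, 1.0]
grip_width: 0.0659
```

```bash
python3 - <<'E'
from station import get_obs,camera
import cv2,numpy as np
a=camera("side")["pixels"][:,:,::-1][90:200,250:380]
b=camera("wrist")["pixels"][:,:,::-1]
cv2.imwrite("pics/s2.png",cv2.resize(a,None,fx=6,fy=5,interpolation=cv2.INTER_CUBIC));cv2.imwrite("pics/w2.png",b)
E
```

```text
(no output)
```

View pics/s2.png

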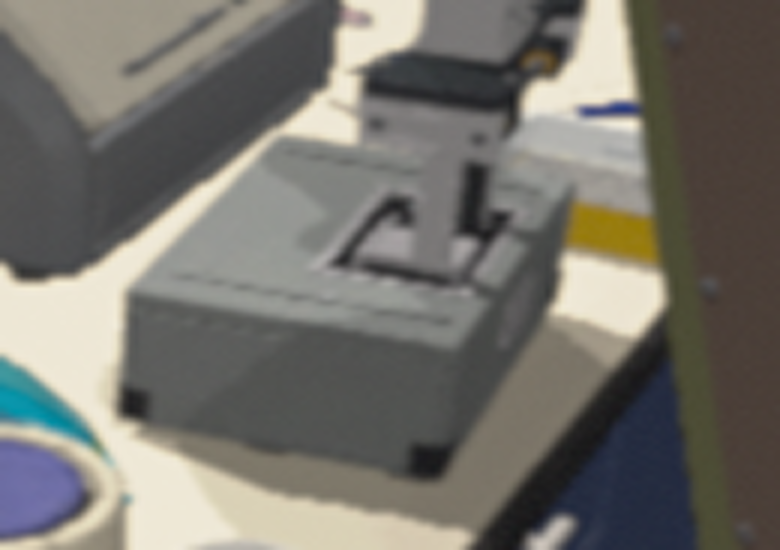

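View pics/w2.png

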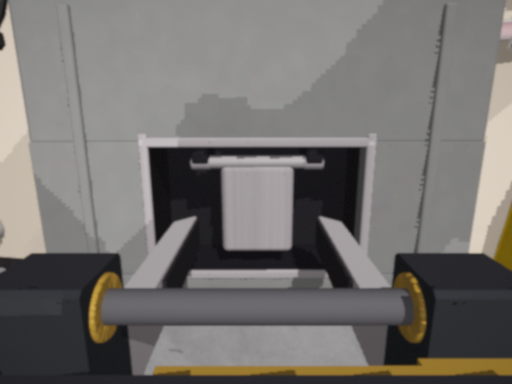

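The fingers are in the dish, one on each side of the paddle (wrist view: paddle cols 221–293, fingers at about 190 and 322), and nothing is touching. Closing now.

Emit:
step_arm --pt "0 0 0 0 0 0" --pt "0 0 0 0 0 0" --pt "0 0 0 0 0 0" --pt "0 0 0 0 0 0" --pt "0 0 0 0 0 0" --pt "0 0 0 0 0 0" --gripper -1 --squeeze 40

```text
time_s: 4.08
ee_pos: [0.4663, -0.3793, 0.0726]
eef_rot: [-1.57, 0.0, -3.056]
force: [-0.6, -0.5, 2.9]
grip_width: 0.009
```

The opening is 9 mm, but the paddle is 40 mm wide, so I need to look before going on.

```bash
python3 - <<'E'
from station import get_obs,camera
import cv2,numpy as np
a=camera("side")["pixels"][:,:,::-1][90:200,250:380]
b=camera("wrist")["pixels"][:,:,::-1]
cv2.imwrite("pics/s3.png",cv2.resize(a,None,fx=6,fy=5,interpolation=cv2.INTER_CUBIC));cv2.imwrite("pics/w3.png",b)
o=get_obs();print(o["grip_width"],o["ee_pos"])
E
```

```text
0.0019000577504754705 [ 0.46620898 -0.37932752  0.07252561]
```

View pics/s3.png

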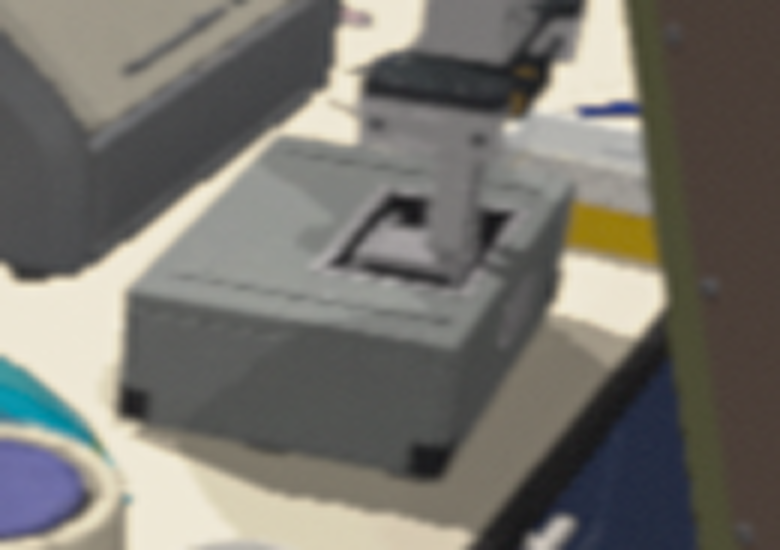

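View pics/w3.png

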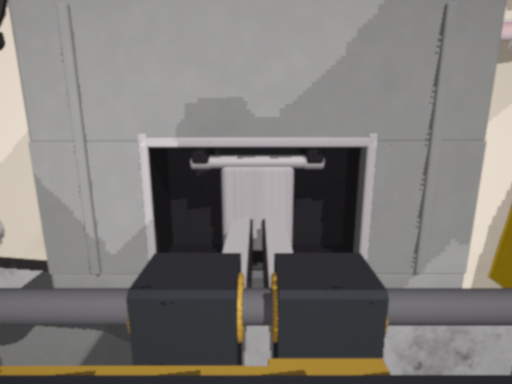

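```bash
python3 - <<'E'
import cv2,numpy as np
f=lambda n:cv2.resize(cv2.imread(n)[130:290,190:325],None,fx=3,fy=3,interpolation=cv2.INTER_CUBIC)
cv2.imwrite("pics/z3.png",np.hstack([f("pics/w2.png")[:, :390],f("pics/w3.png")[:, :390]]))
E
```

```text
(no output)
```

View pics/z3.png

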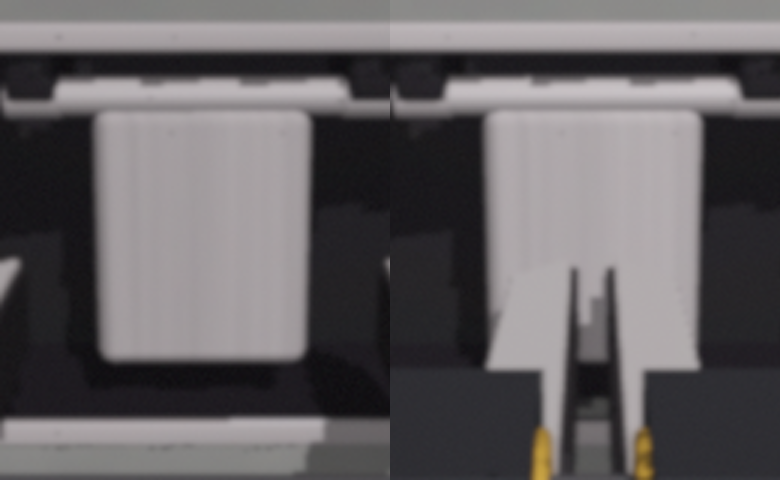

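```bash
python3 - <<'E'
from h import *
from station import camera,get_obs
o=get_obs();print({k:np.round(v,3).tolist() for k,v in o.items()})
p=o["ee_pos"]
for n in("side","top"):
    c=camera(n);q=proj(c,[p,p+[0,0,.019],p+[0,0,.0265],[.4545,-.398,.0955],[.4545,-.36,.0955],[.4545,-.398,.0865]])
    im=c["pixels"][:,:,::-1].copy();print(n,q.round(1).tolist())
    u,v=q[0].astype(int);k=8;x0,y0=u-45,v-40
    z=cv2.resize(im[y0:y0+70,x0:x0+90],None,fx=k,fy=k,interpolation=cv2.INTER_CUBIC)
    for a,col in zip(q,[(0,0,255),(0,255,0),(255,0,0),(0,255,255),(0,255,255),(255,0,255)]):
        cv2.circle(z,tuple(int(t) for t in ((a-[x0,y0]+.5)*k)),3,col,-1)
    cv2.imwrite(f"pics/{n}3z.png",z)
E
```

```text
{'time_s': 4.175, 'qpos': [-0.744, 0.518, 1.482, -0.0, 1.141, 0.741], 'joint_vel': [-0.002, -0.0, 0.0, -0.0, -0.001, -0.0], 'tau': [-0.013, -60.298, -31.13, 0.047, -0.039, 0.0], 'ee_pos': [0.466, -0.379, 0.073], 'eef_rot': [-1.571, 0.0, -3.056], 'force': [0.11, 0.608, 3.942], 'moment': [0.03, -0.014, 0.003], 'grip_width': 0.002}
side [[324.1, 145.9], [324.7, 140.4], [325.0, 138.2], [330.6, 137.6], [326.3, 142.7], [330.3, 140.2]]
top [[365.0, 218.9], [366.9, 218.9], [367.7, 218.9], [374.2, 223.3], [360.3, 223.0], [373.2, 223.3]]
```

View pics/side3z.png

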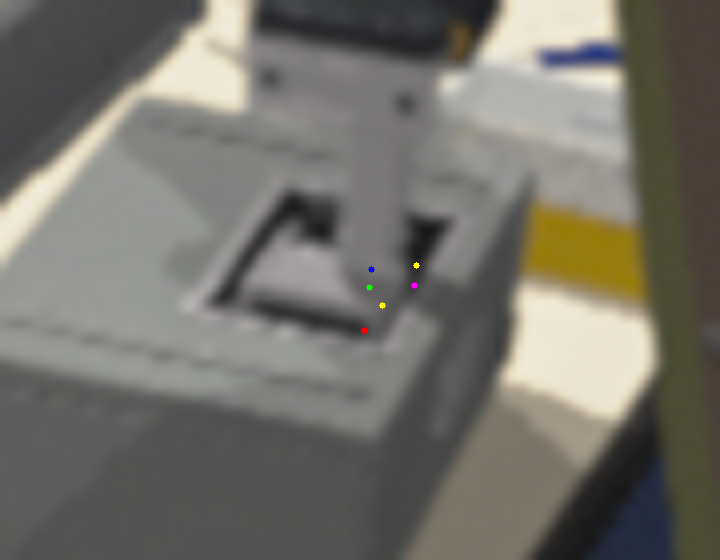

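View pics/top3z.png

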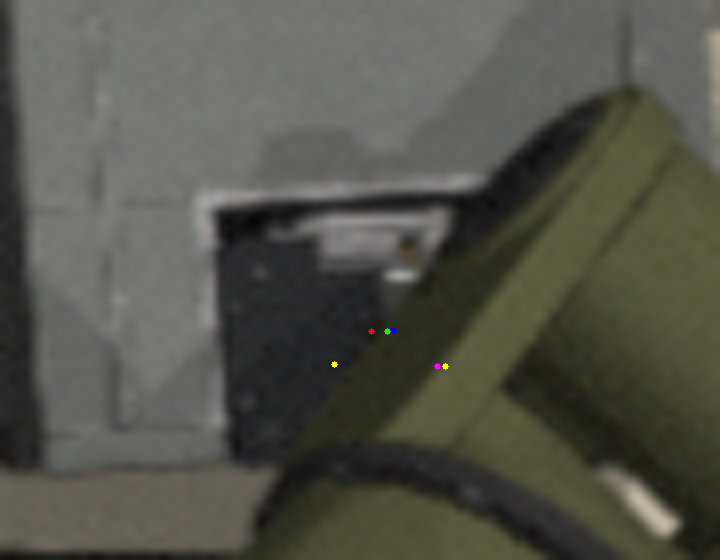

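The images disagree with the reading. The fingers look as if they shut over the paddle rather than beside it. I'll lift clear and find where the visible fingertips are relative to the reported TCP.

Emit:
step_arm --pt "0 -5 0 0 0 0" --pt "0 -10 0 0 0 0" --pt "0 -15 0 0 0 0" --pt "0 -20 0 0 0 0" --pt "0 -20 0 0 0 0" --pt "0 -20 0 0 0 0" --pt "0 -10 0 0 0 0" --pt "0 0 0 0 0 0"

```text
time_s: 5.28
ee_pos: [0.4663, -0.3794, 0.1731]
eef_rot: [-1.57, 0.001, -3.056]
force: [-0.1, -0.0, -1.4]
grip_width: 0.0005
```

```bash
python3 - <<'E'
from h import *
from station import camera,get_obs
o=get_obs();print({k:np.round(v,3).tolist() for k,v in o.items() if k in("ee_pos","force","grip_width","time_s")})
p=o["ee_pos"]
c=camera("side");q=proj(c,[p,p+[0,0,.019],p+[0,0,.097]])
im=c["pixels"][:,:,::-1].copy();print(q.round(1).tolist())
u,v=q[0].astype(int);k=6;x0,y0=u-60,v-55
z=cv2.resize(im[y0:y0+95,x0:x0+120],None,fx=k,fy=k,interpolation=cv2.INTER_CUBIC)
for a,col in zip(q,[(0,0,255),(0,255,0),(255,0,0)]):
    cv2.circle(z,tuple(int(t) for t in ((a-[x0,y0]+.5)*k)),3,col,-1)
cv2.imwrite("pics/s4.png",z)
w=camera("wrist")["pixels"][:,:,::-1]
cv2.imwrite("pics/w4.png",cv2.resize(w[100:290,150:370],None,fx=3,fy=3,interpolation=cv2.INTER_CUBIC))
E
```

```text
{'time_s': 5.275, 'ee_pos': [0.466, -0.379, 0.173], 'force': [-0.121, -0.002, -1.4], 'grip_width': 0.001}
[[327.6, 115.8], [328.3, 109.8], [331.4, 84.2]]
```

View pics/s4.png

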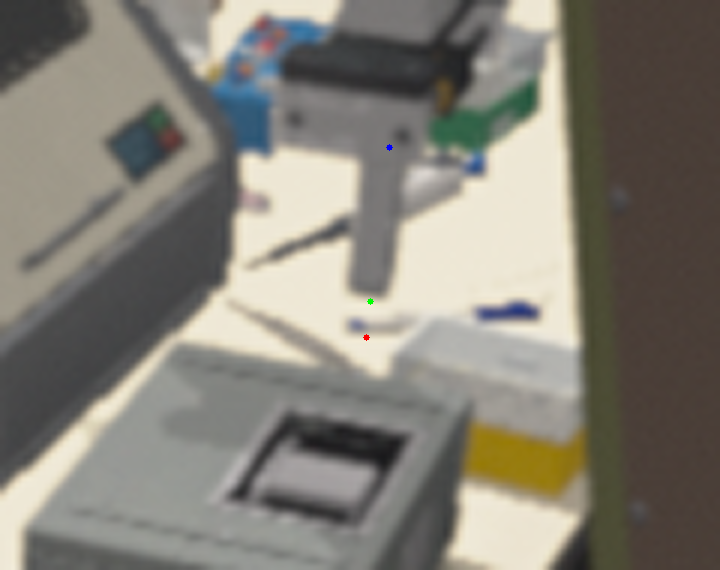

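View pics/w4.png

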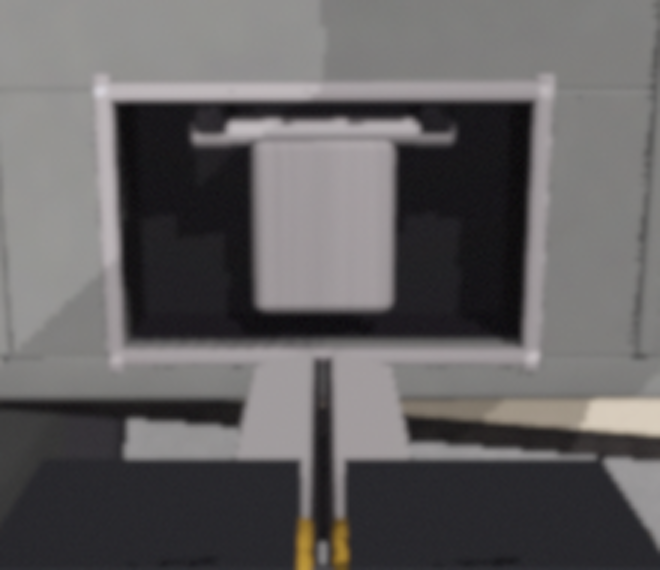

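The side view settles it. The visible fingertips end about 23 mm above the reported TCP (tip row ≈295, TCP row 337, with 1.9 px/mm). The 4 N contact fits this too: TCP at 0.0725 + 23 mm is the paddle's top at 0.0955. So the fingers are about 23 mm shorter than stated. They shut on top of the paddle, which still lies flat and undamaged. I'll redo the approach 23 mm deeper.

Emit:
step_arm --pt "0 0 0 0 0 0" --pt "0 15 0 0 0 0" --pt "0 15 0 0 0 0" --pt "0 20 0 0 0 0" --pt "0 15 0 0 0 0" --pt "0 15 0 0 0 0" --pt "0 10 0 0 0 0" --pt "0 10 0 0 0 0" --pt "0 10 0 0 0 0" --pt "0 7 0 0 0 0" --pt "0 6 0 0 0 0" --pt "0 0 0 0 0 0" --gripper 0.4

```text
time_s: 6.88
ee_pos: [0.466, -0.3792, 0.049]
eef_rot: [-1.571, -0.0, -3.056]
force: [-0.4, 0.3, 0.0]
grip_width: 0.0661
```

Emit:
step_arm --pt "0 0 0 0 0 0" --pt "0 0 0 0 0 0" --pt "0 0 0 0 0 0" --pt "0 0 0 0 0 0" --pt "0 0 0 0 0 0" --pt "0 0 0 0 0 0" --gripper -1 --squeeze 40

```text
time_s: 7.62
ee_pos: [0.4662, -0.3793, 0.0495]
eef_rot: [-1.571, 0.0, -3.056]
force: [-0.1, -1.3, 1.3]
grip_width: 0.0396
```

```bash
python3 - <<'E'
from h import *
from station import camera,get_obs
o=get_obs();print({k:np.round(v,3).tolist() for k,v in o.items() if k in("ee_pos","force","grip_width","time_s")})
w=camera("wrist")["pixels"][:,:,::-1]
cv2.imwrite("pics/w5.png",cv2.resize(w[100:290,150:370],None,fx=3,fy=3,interpolation=cv2.INTER_CUBIC))
E
```

```text
{'time_s': 7.625, 'ee_pos': [0.466, -0.379, 0.049], 'force': [-0.07, -1.312, 1.32], 'grip_width': 0.04}
```

View pics/w5.png

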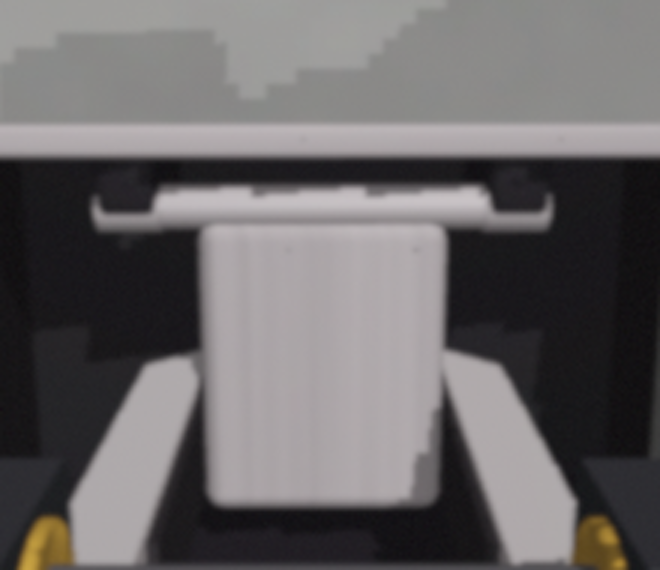

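The grip measures 39.6 mm, the paddle's width, and the fingers sit on its sides near the front edge. Now I'll work out the pull path: the paddle to 0.55 about its pin, then the hinge arc with a slight tool lean.

```bash
cat > plan.py <<'E'
import numpy as np
# case plane (X fwd, Z up); tool: x=-X, y=-Z at tilt 0; tilt t leans tool with the lid (rz=-t)
def grip(phi,th):
    g=np.array([-9-38*np.cos(phi),91+38*np.sin(phi)])-[83,85]
    return np.array([g[0]*np.cos(th)+g[1]*np.sin(th),-g[0]*np.sin(th)+g[1]*np.cos(th)])+[83,85]
def pose(phi,th,k=20/60):
    t=th*k; tx=np.array([-np.cos(t),np.sin(t)]); ty=np.array([-np.sin(t),-np.cos(t)])
    return grip(phi,th)+41.5*ty,t,tx,ty
seq=[(0.55*i/6,0) for i in range(7)]+[(.55,np.radians(61)*i/26) for i in range(1,27)]
P=[pose(*s) for s in seq]
for i in range(1,len(P)):
    a,b=P[i-1],P[i];d=b[0]-a[0]
    print(i,[round(d@a[2],1),round(d@a[3],1),0,0,0,round(-np.degrees(b[1]-a[1]),2)],seq[i][1].__float__().__round__(2),b[0].round(0))
E
python3 plan.py
```

```text
1 [np.float64(-0.2), np.float64(-3.5), 0, 0, 0, np.float64(-0.0)] 0.0 [-47.  53.]
2 [np.float64(-0.5), np.float64(-3.4), 0, 0, 0, np.float64(-0.0)] 0.0 [-46.  56.]
3 [np.float64(-0.8), np.float64(-3.4), 0, 0, 0, np.float64(-0.0)] 0.0 [-46.  60.]
4 [np.float64(-1.1), np.float64(-3.3), 0, 0, 0, np.float64(-0.0)] 0.0 [-44.  63.]
5 [np.float64(-1.4), np.float64(-3.2), 0, 0, 0, np.float64(-0.0)] 0.0 [-43.  66.]
6 [np.float64(-1.7), np.float64(-3.0), 0, 0, 0, np.float64(-0.0)] 0.0 [-41.  69.]
7 [np.float64(-0.6), np.float64(-5.1), 0, 0, 0, np.float64(-0.78)] 0.04 [-41.  74.]
8 [np.float64(-0.7), np.float64(-5.0), 0, 0, 0, np.float64(-0.78)] 0.08 [-40.  79.]
9 [np.float64(-0.9), np.float64(-5.0), 0, 0, 0, np.float64(-0.78)] 0.12 [-39.  84.]
10 [np.float64(-1.0), np.float64(-5.0), 0, 0, 0, np.float64(-0.78)] 0.16 [-38.  89.]
11 [np.float64(-1.1), np.float64(-4.9), 0, 0, 0, np.float64(-0.78)] 0.2 [-36.  94.]
12 [np.float64(-1.3), np.float64(-4.9), 0, 0, 0, np.float64(-0.78)] 0.25 [-35.  99.]
13 [np.float64(-1.4), np.float64(-4.8), 0, 0, 0, np.float64(-0.78)] 0.29 [-33. 104.]
14 [np.float64(-1
[... 895 characters left out ...]
78)] 0.74 [ -2. 148.]
25 [np.float64(-2.9), np.float64(-3.9), 0, 0, 0, np.float64(-0.78)] 0.78 [  2. 151.]
26 [np.float64(-3.0), np.float64(-3.8), 0, 0, 0, np.float64(-0.78)] 0.82 [  6. 154.]
27 [np.float64(-3.1), np.float64(-3.7), 0, 0, 0, np.float64(-0.78)] 0.86 [ 10. 156.]
28 [np.float64(-3.2), np.float64(-3.6), 0, 0, 0, np.float64(-0.78)] 0.9 [ 14. 159.]
29 [np.float64(-3.3), np.float64(-3.5), 0, 0, 0, np.float64(-0.78)] 0.94 [ 18. 161.]
30 [np.float64(-3.4), np.float64(-3.4), 0, 0, 0, np.float64(-0.78)] 0.98 [ 22. 164.]
31 [np.float64(-3.4), np.float64(-3.3), 0, 0, 0, np.float64(-0.78)] 1.02 [ 26. 166.]
32 [np.float64(-3.5), np.float64(-3.2), 0, 0, 0, np.float64(-0.78)] 1.06 [ 31. 167.]
```

Emit:
step_arm --pt "-0.2 -3.5 0 0 0 0" --pt "-0.5 -3.4 0 0 0 0" --pt "-0.8 -3.4 0 0 0 0" --pt "-1.1 -3.3 0 0 0 0" --pt "-1.4 -3.2 0 0 0 0" --pt "-1.7 -3.0 0 0 0 0" --pt "0 0 0 0 0 0"

```text
time_s: 8.55
ee_pos: [0.4702, -0.3788, 0.068]
eef_rot: [-1.572, -0.004, -3.056]
force: [-6.1, -5.9, -6.0]
grip_width: 0.0395
```

```bash
python3 - <<'E'
from h import *
from station import camera,get_obs
w=camera("wrist")["pixels"][:,:,::-1]
cv2.imwrite("pics/w6.png",cv2.resize(w[100:290,150:370],None,fx=3,fy=3,interpolation=cv2.INTER_CUBIC))
E
```

```text
(no output)
```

View pics/w6.png

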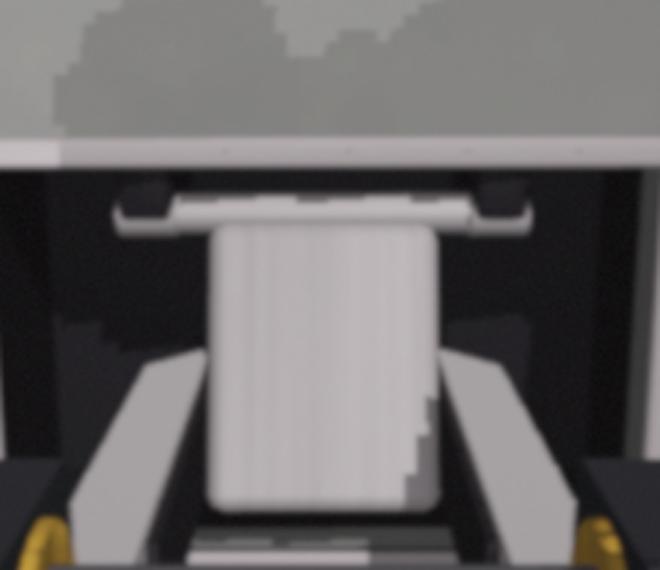

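The paddle has risen (its front edge looks wider) and the wrist force is about 10 N. Now raising the lid along the arc.

Emit:
step_arm --pt "-0.6 -5.1 0 0 0 -0.78" --pt "-0.7 -5.0 0 0 0 -0.78" --pt "-0.9 -5.0 0 0 0 -0.78" --pt "-1.0 -5.0 0 0 0 -0.78" --pt "-1.1 -4.9 0 0 0 -0.78" --pt "-1.3 -4.9 0 0 0 -0.78" --pt "-1.4 -4.8 0 0 0 -0.78"

```text
time_s: 9.48
ee_pos: [0.4776, -0.3782, 0.1025]
eef_rot: [-1.573, -0.102, -3.056]
force: [-14.4, -3.9, -3.3]
grip_width: 0.0396
```

```bash
python3 - <<'E'
from h import *
from station import camera,get_obs
o=get_obs();print({k:np.round(v,3).tolist() for k,v in o.items() if k in("ee_pos","force","moment","grip_width","time_s")})
a=camera("side")["pixels"][:,:,::-1][70:200,240:380]
b=camera("wrist")["pixels"][:,:,::-1][60:290,100:420]
cv2.imwrite("pics/s7.png",np.hstack([cv2.resize(a,(400,371),interpolation=cv2.INTER_CUBIC),cv2.resize(b,(400,371))]))
E
```

```text
{'time_s': 9.475, 'ee_pos': [0.478, -0.378, 0.102], 'force': [-14.376, -3.908, -3.321], 'moment': [-0.633, 2.902, 0.054], 'grip_width': 0.04}
```

View pics/s7.png

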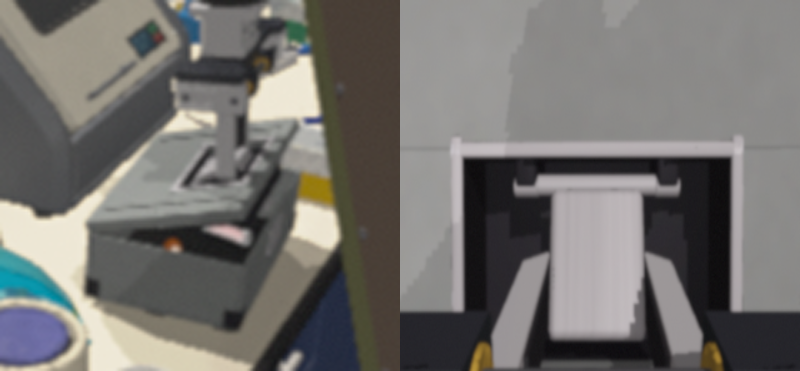

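The lid is unlatched and rising. There is 14 N pushing back along the radius, so I'll ease the forward component by about 3 mm over the next rows.

Emit:
step_arm --pt "-0.7 -4.8 0 0 0 -0.78" --pt "-0.9 -4.7 0 0 0 -0.78" --pt "-1.2 -4.6 0 0 0 -0.78" --pt "-1.7 -4.6 0 0 0 -0.78" --pt "-2.0 -4.5 0 0 0 -0.78" --pt "-2.2 -4.4 0 0 0 -0.78" --pt "-2.3 -4.4 0 0 0 -0.78"

```text
time_s: 10.45
ee_pos: [0.4931, -0.3769, 0.1334]
eef_rot: [-1.572, -0.196, -3.057]
force: [-15.3, 0.1, 2.0]
grip_width: 0.0397
```

Emit:
step_arm --pt "-1.6 -4.7 0 0 0 -0.78" --pt "-1.7 -4.6 0 0 0 -0.78" --pt "-1.8 -4.5 0 0 0 -0.78" --pt "-1.9 -4.4 0 0 0 -0.78" --pt "-2.2 -4.2 0 0 0 -0.78" --pt "-2.7 -4.0 0 0 0 -0.78"

```text
time_s: 11.2
ee_pos: [0.5128, -0.3751, 0.1558]
eef_rot: [-1.572, -0.274, -3.056]
force: [1.7, -4.3, -14.8]
grip_width: 0.0397
```

```bash
python3 - <<'E'
from h import *
from station import camera,get_obs
o=get_obs();print({k:np.round(v,3).tolist() for k,v in o.items() if k in("ee_pos","force","moment","grip_width","time_s","qpos")})
a=camera("side")["pixels"][:,:,::-1][50:190,230:380]
b=camera("wrist")["pixels"][:,:,::-1][60:290,100:420]
cv2.imwrite("pics/s8.png",np.hstack([cv2.resize(a,(400,373),interpolation=cv2.INTER_CUBIC),cv2.resize(b,(400,373))]))
E
```

```text
{'time_s': 11.2, 'qpos': [-0.609, 0.666, 1.074, -0.174, 1.613, 0.887], 'ee_pos': [0.513, -0.375, 0.156], 'force': [1.678, -4.295, -14.781], 'moment': [-0.711, -0.741, 0.166], 'grip_width': 0.04}
```

View pics/s8.png

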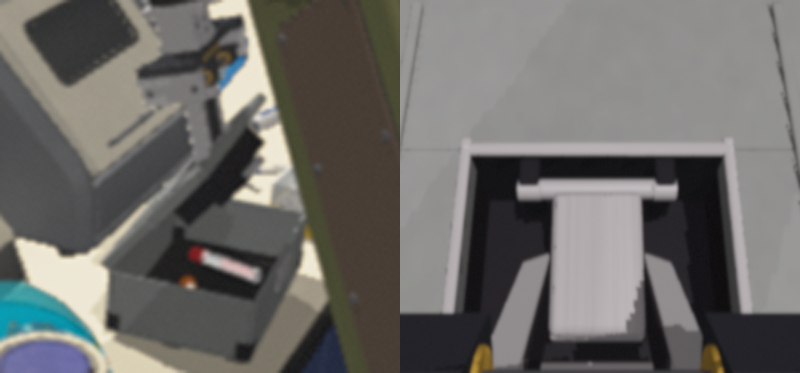

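The lid is at about 45° and the radial load is gone. Continuing to about 61°.

Emit:
step_arm --pt "-3.1 -3.4 0 0 0 -0.78" --pt "-3.2 -3.3 0 0 0 -0.78" --pt "-3.3 -3.3 0 0 0 -0.78" --pt "-3.4 -3.3 0 0 0 -0.78" --pt "-3.4 -3.3 0 0 0 -0.78" --pt "-3.5 -3.2 0 0 0 -0.78" --pt "0 0 0 0 0 0"

```text
time_s: 12.18
ee_pos: [0.5378, -0.3731, 0.1708]
eef_rot: [-1.57, -0.355, -3.056]
force: [-2.9, -0.8, -2.0]
grip_width: 0.0394
```

```bash
python3 - <<'E'
from h import *
from station import camera,get_obs
o=get_obs();print({k:np.round(v,3).tolist() for k,v in o.items() if k in("ee_pos","force","moment","grip_width","time_s","qpos")})
c=camera("side");im=c["pixels"][:,:,::-1]
k=5;x0,y0=230,60
z=cv2.resize(im[y0:y0+120,x0:x0+150],None,fx=k,fy=k,interpolation=cv2.INTER_CUBIC)
p0=[.512,-.375,.0845]
for deg,col in((50,(0,255,255)),(60,(0,0,255)),(70,(255,0,0))):
    t=np.radians(deg)
    L=np.array([[-85,120,99],[-85,-120,99],[85,-120,99],[85,120,99]])/1e3
    g=L-[.083,0,.085];R=np.c_[g[:,0]*np.cos(t)+g[:,2]*np.sin(t),g[:,1],-g[:,0]*np.sin(t)+g[:,2]*np.cos(t)]+[.083,0,.085]
    q=proj(c,case2w(p0,R));print(deg,q.round(0).tolist())
    cv2.polylines(z,[((q-[x0,y0]+.5)*k).astype(int).reshape(-1,1,2)],True,col,1)
cv2.imwrite("pics/s9.png",z)
E
```

```text
{'time_s': 12.175, 'qpos': [-0.567, 0.763, 0.9, -0.217, 1.76, 0.907], 'ee_pos': [0.538, -0.373, 0.171], 'force': [-2.859, -0.753, -2.047], 'moment': [-0.184, 0.8, 0.057], 'grip_width': 0.039}
50 [[306.0, 114.0], [330.0, 85.0], [294.0, 117.0], [267.0, 148.0]]
60 [[298.0, 107.0], [322.0, 79.0], [293.0, 117.0], [267.0, 149.0]]
70 [[288.0, 102.0], [314.0, 74.0], [293.0, 118.0], [267.0, 149.0]]
```

View pics/s9.png

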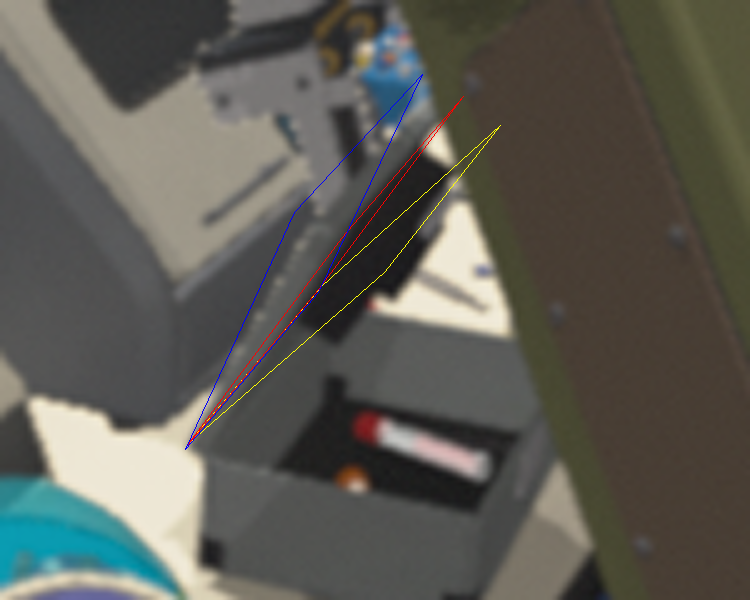

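The lid stands at about 60–65°, with the wrist load at only about 3 N. Before letting go I'll check the angle in another view.

```bash
python3 - <<'E'
from h import *
from station import camera,get_obs
c=camera("wrist");cv2.imwrite("pics/w10.png",c["pixels"][:,:,::-1])
E
```

```text
(no output)
```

View pics/w10.png

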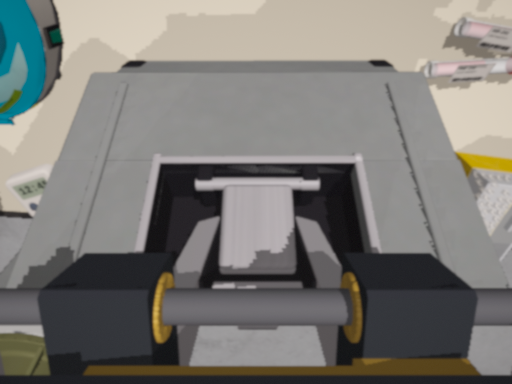

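Wrist view: the lid's back corners are at (93,73) and (423,72), the dish's back corners at (158,160) and (359,160), and the dish's side edges run to (140,250) and (377,250). Fitting the angle now.

```bash
cat >> h.py <<'E'
def lid(p,th,L):
    g=np.array(L)/1e3-[.083,0,.085];t=th
    return case2w(p,np.c_[g[:,0]*np.cos(t)+g[:,2]*np.sin(t),g[:,1],-g[:,0]*np.sin(t)+g[:,2]*np.cos(t)]+[.083,0,.085])
def wcam(c,o):
    A=c["tool_from_camera"];R=Ro.from_euler("xyz",o["eef_rot"]).as_matrix()
    Rw=R@A[:3,:3];tw=R@A[:3,3]+o["ee_pos"];c["R"]=Rw.T;c["t"]=-Rw.T@tw;return c
E
python3 - <<'E'
from h import *
from station import camera,get_obs
o=get_obs();c=wcam(camera("wrist"),o)
L=[[85,120,99],[85,-120,99],[3,58,99],[3,-58,99]]
T=np.array([[93,73],[423,72],[158,160],[359,160]],float)
for d in(55,60,65,70):
    q=proj(c,lid([.512,-.375,.0845],np.radians(d),L+[[-40,58,99],[-40,-58,99],[-40,120,99]]));print(d,q.round(0).tolist())
f=lambda x:(proj(c,lid([x[1],x[2],.0845],x[0],L))-T).ravel()
r=least_squares(f,[1.05,.512,-.375]);print(np.degrees(r.x[0]),r.x,r.fun.round(1))
E
```

```text
55 [[89.0, 74.0], [426.0, 74.0], [165.0, 180.0], [350.0, 180.0], [157.0, 248.0], [358.0, 248.0], [50.0, 248.0]]
60 [[89.0, 73.0], [425.0, 73.0], [162.0, 173.0], [353.0, 173.0], [152.0, 242.0], [363.0, 241.0], [39.0, 242.0]]
65 [[90.0, 72.0], [425.0, 72.0], [159.0, 165.0], [356.0, 165.0], [147.0, 232.0], [368.0, 232.0], [29.0, 232.0]]
70 [[91.0, 71.0], [424.0, 71.0], [157.0, 156.0], [358.0, 156.0], [142.0, 220.0], [374.0, 220.0], [17.0, 220.0]]
69.15831809010305 [ 1.20704036  0.51065043 -0.37562254] [-1.3  0.   1.4  1.1  0.4 -0.3 -0.5 -0.3]
```

```bash
python3 - <<'E'
from h import *
from station import camera,get_obs
im=cv2.imread("pics/w10.png")
cv2.imwrite("pics/w10a.png",cv2.resize(im[50:255,0:260],None,fx=3,fy=2.9,interpolation=cv2.INTER_CUBIC))
E
```

```text
(no output)
```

View pics/w10a.png

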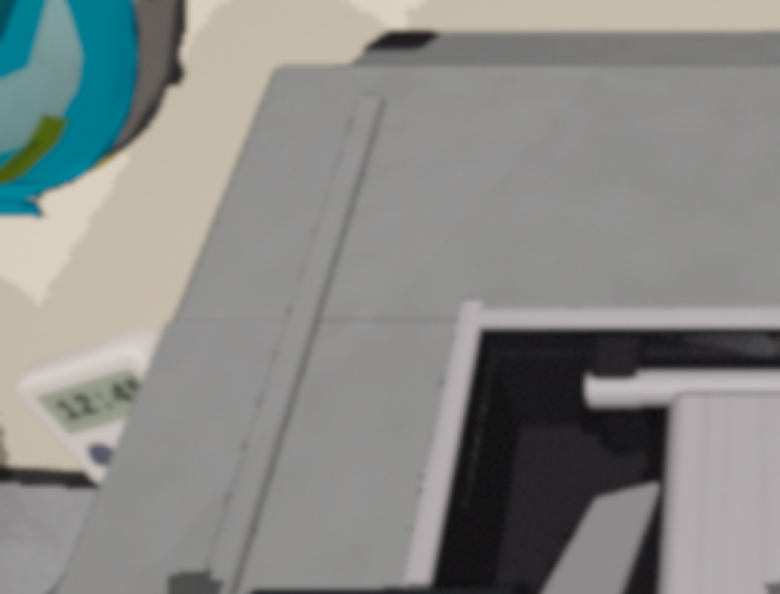

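Using the lid's left edge and the dish corner, the angle comes to about 65.5°. The side view suggests about 64°. It coasted a little past, with the paddle partly relaxed at roughly 0.2 rad. While I still hold the paddle, I'll ease the lid back a few degrees.

Emit:
step_arm --pt "1.6 1.3 0 0 0 0" --pt "1.6 1.3 0 0 0 0" --pt "1.6 1.3 0 0 0 0" --pt "1.6 1.3 0 0 0 0" --pt "1.6 1.3 0 0 0 0" --pt "1.6 1.3 0 0 0 0" --pt "1.6 1.3 0 0 0 0" --pt "0 0 0 0 0 0"

```text
time_s: 13.32
ee_pos: [0.5238, -0.3743, 0.1643]
eef_rot: [-1.571, -0.354, -3.056]
force: [3.0, -1.7, -1.7]
grip_width: 0.0394
```

```bash
python3 - <<'E'
from h import *
from station import camera,get_obs
o=get_obs();c=wcam(camera("wrist"),o)
im=c["pixels"][:,:,::-1]
cv2.imwrite("pics/w11a.png",cv2.resize(im[50:255,0:260],None,fx=3,fy=2.9,interpolation=cv2.INTER_CUBIC))
for d in(55,60,65):
    q=proj(c,lid([.512,-.375,.0845],np.radians(d),[[85,120,99],[3,58,99],[-40,120,99]]));print(d,(q*[3,2.9]-[0,145]).round(0).tolist())
E
```

```text
55 [[238.0, 14.0], [475.0, 334.0], [104.0, 544.0]]
60 [[239.0, 11.0], [466.0, 312.0], [68.0, 521.0]]
65 [[241.0, 8.0], [457.0, 286.0], [30.0, 489.0]]
```

View pics/w11a.png

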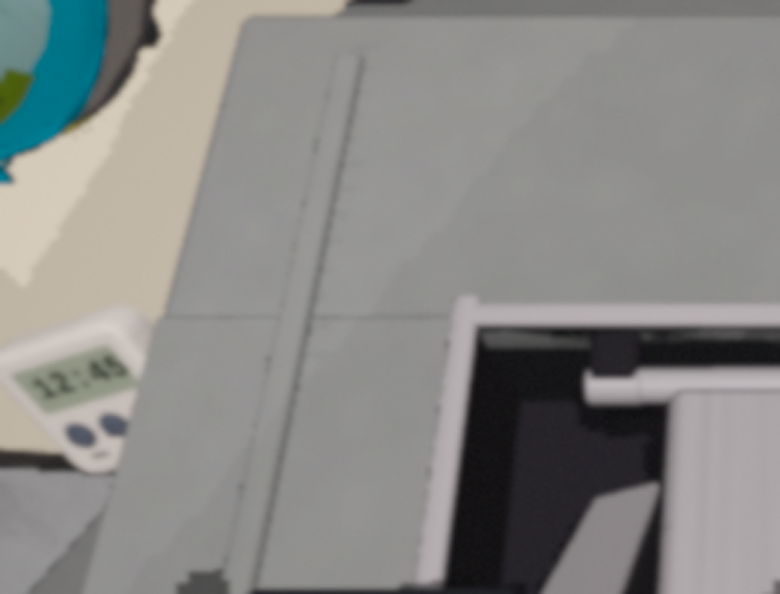

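It now reads about 56° (dish corner row 328, and the left edge agrees). I'll come back up slightly, as the pull should end upward anyway.

Emit:
step_arm --pt "-1.4 -1.1 0 0 0 0" --pt "-1.4 -1.1 0 0 0 0" --pt "-1.4 -1.1 0 0 0 0" --pt "-1.4 -1.1 0 0 0 0" --pt "0 0 0 0 0 0"

```text
time_s: 14.0
ee_pos: [0.5297, -0.3738, 0.1673]
eef_rot: [-1.572, -0.357, -3.057]
force: [-6.4, 0.5, 2.9]
grip_width: 0.0396
```

```bash
python3 - <<'E'
from h import *
from station import camera,get_obs
o=get_obs();c=wcam(camera("wrist"),o)
im=c["pixels"][:,:,::-1]
cv2.imwrite("pics/w12a.png",cv2.resize(im[50:255,0:260],None,fx=3,fy=2.9,interpolation=cv2.INTER_CUBIC))
for d in(55,60,65):
    q=proj(c,lid([.512,-.375,.0845],np.radians(d),[[85,120,99],[3,58,99],[-40,120,99]]));print(d,(q*[3,2.9]-[0,145]).round(0).tolist())
E
```

```text
55 [[251.0, 38.0], [483.0, 352.0], [125.0, 557.0]]
60 [[252.0, 34.0], [475.0, 331.0], [91.0, 535.0]]
65 [[254.0, 31.0], [466.0, 307.0], [55.0, 506.0]]
```

View pics/w12a.png

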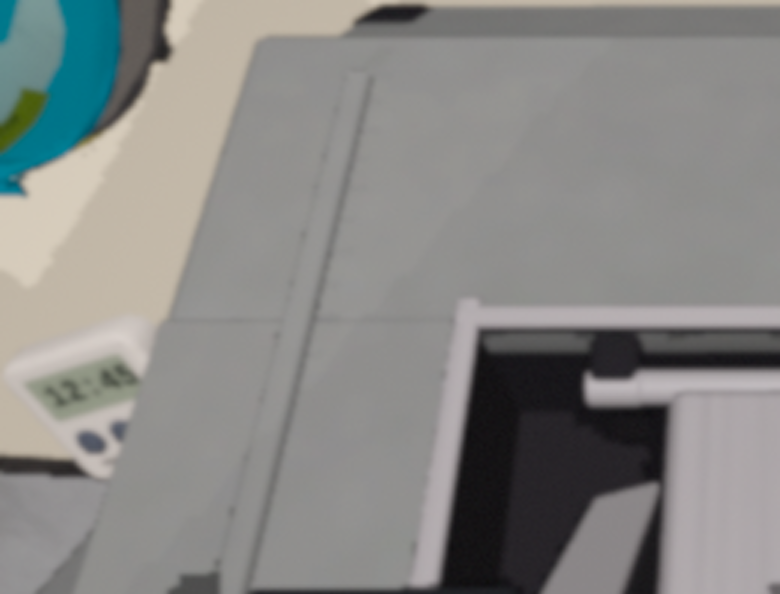

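The lid is now at 60° by both measures: corner row 330 against 331 predicted, and left edge at 94 against 91. I'll open the jaws and withdraw along the tool axis.

Emit:
step_arm --pt "0 0 0 0 0 0" --pt "0 0 0 0 0 0" --pt "0 0 0 0 0 0" --pt "0 0 0 0 0 0" --pt "-1 -8 0 0 0 0" --pt "-1 -10 0 0 0 0" --pt "0 -12 0 0 0 0" --pt "0 -12 0 0 0 0" --pt "2 -15 0 0 0 0" --pt "5 -15 0 0 0 0" --pt "6 -17 0 0 0 0" --pt "0 0 0 0 0 0" --gripper 0.4

```text
time_s: 15.55
ee_pos: [0.5515, -0.3722, 0.2561]
eef_rot: [-1.569, -0.352, -3.057]
force: [0.3, -0.1, 0.4]
grip_width: 0.0657
```

```bash
python3 - <<'E'
from h import *
from station import camera,get_obs
o=get_obs();print({k:np.round(v,3).tolist() for k,v in o.items() if k in("ee_pos","force","grip_width","time_s")});c=wcam(camera("wrist"),o)
im=c["pixels"][:,:,::-1];cv2.imwrite("pics/w13.png",im)
for d in(55,60,65):
    q=proj(c,lid([.512,-.375,.0845],np.radians(d),[[85,120,99],[3,58,99],[3,-58,99],[-69,58,99],[-69,-58,99]]));print(d,q.round(0).tolist())
a=camera("side")["pixels"][:,:,::-1];cv2.imwrite("pics/s13.png",cv2.resize(a[40:190,200:380],None,fx=4,fy=4,interpolation=cv2.INTER_CUBIC))
E
```

```text
{'time_s': 15.55, 'ee_pos': [0.551, -0.372, 0.256], 'force': [0.324, -0.08, 0.375], 'grip_width': 0.066}
55 [[130.0, 65.0], [189.0, 141.0], [324.0, 141.0], [183.0, 222.0], [331.0, 222.0]]
60 [[130.0, 64.0], [188.0, 135.0], [326.0, 135.0], [179.0, 215.0], [335.0, 215.0]]
65 [[131.0, 63.0], [187.0, 129.0], [327.0, 129.0], [176.0, 205.0], [338.0, 205.0]]
```

View pics/w13.png

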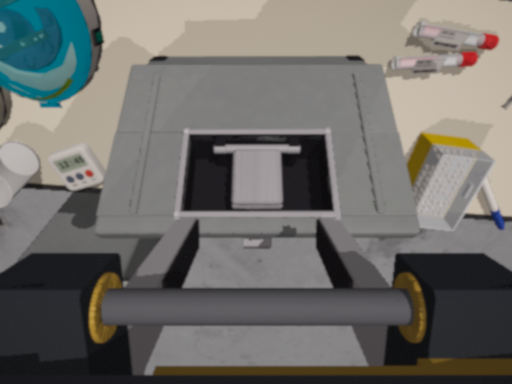

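View pics/s13.png

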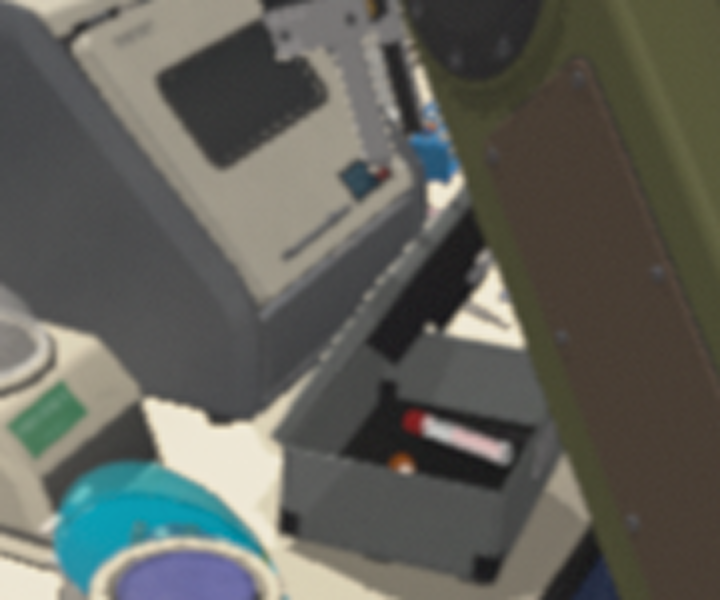

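Let go: the force is near zero, the dish rows are 134 and 212 (60° predicts 135 and 215), and the lid is holding. I'll back off further up, then check the paddle's seating and the smaller case.

Emit:
step_arm --pt "5 -15 0 0 0 0" --pt "5 -15 0 0 0 0" --pt "5 -15 0 0 0 0" --pt "5 -15 0 0 0 0" --pt "0 0 0 0 0 0" --pt "0 0 0 0 0 0"

```text
time_s: 16.4
ee_pos: [0.553, -0.3717, 0.3162]
eef_rot: [-1.572, -0.355, -3.056]
force: [-0.5, 0.3, 0.1]
grip_width: 0.066
```

```bash
python3 - <<'E'
from h import *
from station import camera,get_obs
o=get_obs();print({k:np.round(v,3).tolist() for k,v in o.items() if k in("ee_pos","force","grip_width","time_s")});c=wcam(camera("wrist"),o)
im=c["pixels"][:,:,::-1]
z=cv2.resize(im[40:240,130:390],None,fx=3,fy=3,interpolation=cv2.INTER_CUBIC)
p=[.512,-.375,.0845]
def pad(phi): # front edge top of paddle, lid frame
    return [[-9-50*np.cos(phi)-4.5*np.sin(phi),y,91+50*np.sin(phi)+4.5*np.cos(phi)] for y in(20,-20)]
for L,col in(([[85,120,99],[85,-120,99],[-85,-120,99],[-85,120,99]],(255,0,0)),([[3,58,99],[3,-58,99],[-69,-58,99],[-69,58,99]],(0,255,0)),(pad(0),(0,0,255)),(pad(.3),(0,255,255))):
    q=proj(c,lid(p,np.radians(60),L));cv2.polylines(z,[((q-[130,40]+.5)*3).astype(int).reshape(-1,1,2)],True,col,1)
cv2.imwrite("pics/w14.png",z)
a=camera("top")["pixels"][:,:,::-1];cv2.imwrite("pics/t14.png",cv2.resize(a[140:260,80:430],None,fx=2.28,fy=2.28,interpolation=cv2.INTER_CUBIC))
E
```

```text
{'time_s': 16.4, 'ee_pos': [0.553, -0.372, 0.316], 'force': [-0.47, 0.298, 0.054], 'grip_width': 0.066}
```

View pics/w14.png

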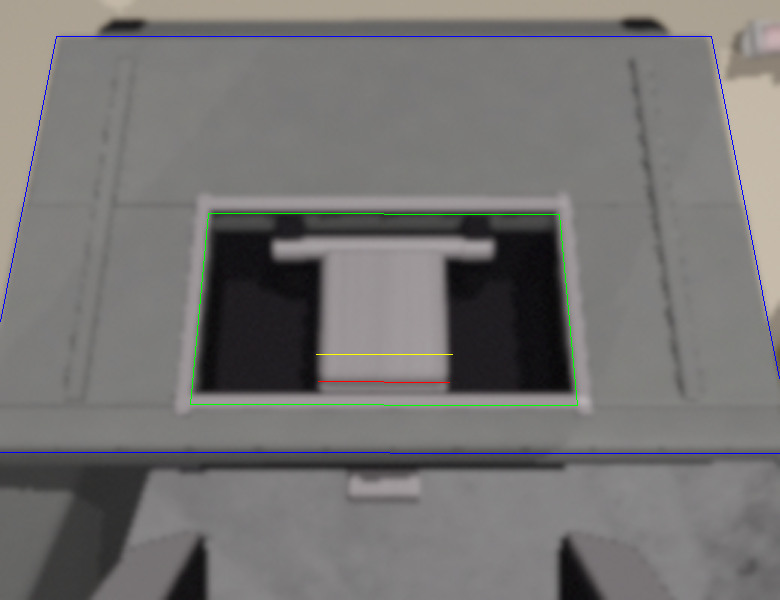

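View pics/t14.png

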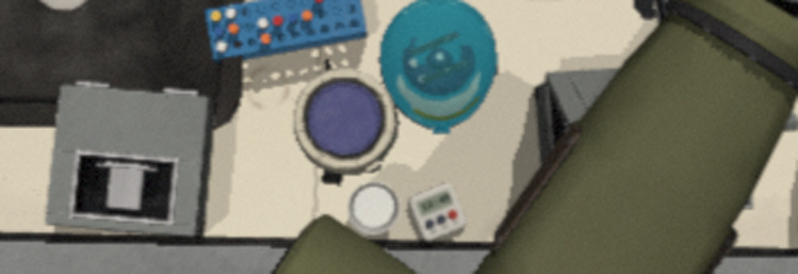

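The 60° overlay lies on the lid's outline and dish, and the paddle's front edge is on the flat-paddle line at row 381 (at 0.3 rad it would be at 354). The gripper is clear and the smaller case is shut. Handing in.

```bash
python3 -c "
from station import job
print(job.hand_in())"
```

```text
the job is handed in; nothing more can be done
None
```

The larger case (the right-hand one) is open with its lid at about 60°. The paddle is back flat in its dish and the smaller case is still shut. I handed the job in at about 16.5 s of the 38 s allowed.

**What I did:** I pinched the paddle by its sides, pulled it up to trip the latch and raised the lid on the same grip. Then I let go and withdrew upward.

**Last checks:**
- **Lid:** a drawn 60° outline lay on the lid and dish edges in the wrist view. The lid held its angle between two looks after release.
- **Paddle:** its front edge was on the line expected for a flat paddle.
- **Gripper:** it was clear, with wrist force at about 0.5 N.
- **Smaller case:** it still looks shut in the top view.

**What did not go to plan:**
- **First grasp missed:** the fingertips are about 23 mm shorter than the stated TCP. They closed on top of the paddle with about 4 N and did no visible harm. The second grasp, 23 mm deeper, held.
- **Lid overshot:** it first went to about 65°. Still holding the paddle, I eased it down to about 56° and back up to 60°.
- **Side load:** the wrist force readings stayed at or below about 16 N during the pull.

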